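# Load the backup cell into the console's spring-loaded bay

### The arm

A 6-joint arm with a two-finger parallel gripper is mounted at the origin on the work surface. World frame = base frame: x ahead of the robot, y to its left, z up, the work surface at z = 0. Lengths are in m, angles in degrees, forces in N, time in s.
With the tool pointing down it reaches from about 0.325 to 0.875 m from the base axis. Payload 4.4 kg.
Tool frame: the origin (TCP) lies between the finger pads; the fingertips stand bot.finger_overhang ahead of it and the grasp point (between the pads) is the TCP (bot.finger_overhang is the distance from the TCP to the fingertips, in m); z points along the fingers, y is the direction in which the jaws open and shut (so a half turn about z gives the same grasp; the last joint's range is limited). The gripper opens to 85 mm and grips with 20 to 120 N. Pads are 22 mm wide; open, the fingers measure 114 mm over their backs; the gripper's body (76 mm by 85 mm) begins 54 mm behind the grasp point. The pads swing forward as they close: fully open they stand 13 mm farther back than shut.
Start: joints at [55.376, 11.837, 88.321, -0, 79.842, -8.623], TCP at [0.252, 0.517, 0.25] pointing down, gripper open.
Joint ranges: [-156.59, 156.59], [-49.26, 127.26], [12.9, 141.05], [-63.56, 243.56], [4.71, 150.69], [-161.64, 161.64]. Speed limits (degrees/s): [159.86, 159.86, 180, 180, 180, 180].

### API

Orientations are given as [roll, pitch, yaw] about the fixed x, y, z axes, in that order (R = Rz(yaw) Ry(pitch) Rx(roll)).
In Python, from bench import bot, eoat, kinematics, imaging gives the robot as it stands. Calls block until the motion is done:
- bot.move_to(position, orientation): joint-space move of the TCP to a pose.
- bot.move_linear(position, speed=0.15, attitude=None): straight line of the TCP; attitude=None keeps the orientation; speed is the mean speed in m/s.
- bot.movej(angles): joint-space move.
- eoat.command_gripper(opening): finger opening in m; the grip force is fixed at half the most; returns when the fingers have stopped.
- bot.sleep(seconds).
- kinematics.inverse_kinematics(position, orientation): joint angles nearest the present ones, or None.
- bot.sense(): the state.
- imaging.grab_frame(name): name is "side" or "top" or "wrist"; returns a dict with "image" (420x560x3 uint8, red, green, blue), "depth" (420x560 float32, m along the optical axis (not along the pixel's ray), 0 where there is no reading), "fx", "fy", "cx", "cy" (pixels), "T" (4x4, takes a point from camera to world coordinates). Camera axes: x right, y down, z forward; pixel columns grow to the right and rows downward; lengths in m; the calibration is good to about 2 mm. A picture is of the moment at which its call begins.
A pose or a line that the arm cannot do raises bot.PlanningError and nothing moves.
- bot.sign_off(): hands the job in, once; it reports no verdict.
The state is a dict: "time_s": time; "qpos": joint angles; "dq": joint speeds; "joint_torque": joint torques, N m; "tool_pos": TCP position; "tool_rot": TCP orientation; "wrist_force": force on the tool from outside, world axes, zero at the start; "wrist_torque": the same for the moment, N m; "finger_gap": finger opening in m.
Only numpy, scipy, OpenCV 4.12 (cv2) and the standard library are available. Lean on these libraries where they do the work, as an engineer would, in place of code of your own. Each camera call takes 0.05 s, during which the arm holds its last target.

### The job

Load the backup cell from its charging stand into the open battery bay of the desk console: with the nose held up, push the tail (wide stud) end back against the spring contact, then tip the nose down behind the lip of the fixed contact and ease it forward until the nose stud is fully home under the lip. Be gentle: do not force the cell or the gripper against the bay, and do not let the spring slam it forward. Let go when it is seated, and leave the mug, the mouse and the bay's cover where they are.

Things in the scene. Friction and masses are not known exactly. Their poses are not given: they have to be found in the camera images.
- cell: Grey rechargeable cell: cylinder 34 mm in diameter, 100 mm long overall, 0.15 to 0.25 kg. Origin on its axis at mid length; x runs from tail to nose. Main body from x = -47 to +45 mm; nose: narrow stud 12 mm in diameter, 5 mm long; tail: wide stud 16 mm in diameter, 3 mm long. A bright band near either end. It starts level in the charging stand; its roll does not matter.
- cell_nose (a point): Centre of the tip of the narrow nose stud (x = +50 mm on the cell).
- cell_tail (a point): Centre of the tip of the wide tail stud (x = -50 mm on the cell).
- stand: Black charging stand fixed on the desk, base 120 x 70 x 10 mm. Two grey V supports, each 10 mm long, 42 mm across, centred at x = -36 and +36 mm, hold the cell along the stand's x axis with its axis 36 mm above the desk; between them the cell's sides are free for 62 mm. Origin: centre of the underside.
- bay: White console 230 x 150 x 30 mm fixed on the desk, open battery bay on top. Origin: centre of the underside; x runs from spring end to fixed contact, z up. Two grey right-angled V supports, each 10 mm long, 42 mm across, at x = -39 and +39 mm, carry the seated cell with its axis 56 mm above the desk; its sides are free for 68 mm. More than 30 N in all between cell and bay, spring included, is forcing it; a cell let go far back is slammed.
- bay_spring (a point): Point on the bay's centre line where the face of the free spring plate lies, 56 mm above the desk, x = -46 mm on the bay. The steel plate is 26 mm wide, its top 10 mm above this point and nothing higher behind it. It only slides along the bay's x, away from the fixed contact, 13 mm to its hard stop, about 1.1 N per mm from zero. Site fixed to the bay: does not follow the plate.
- bay_contact (a point): Point on the fixed contact's upright face (bay x = +50 mm, 56 mm above the desk) where the centre of the nose tip rests when home; axes as the bay's. The seated cell keeps the spring 4 mm compressed (4.4 N).
- bay_lip (a point): Middle of the lip's top edge on the fixed contact block: 14 mm above bay_contact and 3.5 mm nearer the spring. Lip 20 mm wide, 4.5 mm thick, the block behind it 30 mm wide. The nose stud goes under the lip; to pass it while tipping, the spring must be pushed back 9 mm or more (about 10 N). With the nose up about 25 degrees the nose clears the block while the tail stud meets the plate.
- mug: White mug, 76 mm in diameter, 88 mm high, a bystander. Origin: centre of the underside.
- cover: The bay's loose white cover plate, 165 x 75 x 6 mm, lying on the desk, a bystander. Origin: centre of the underside.
- mouse: Black computer mouse, 105 x 60 x 32 mm, a bystander. Origin: centre of the underside.
There are look-alikes about, which are no part of the job. Of the things shaped like the cell, the grey one is meant.

How it is judged:
By the outcome, as a careful person would: the job done as asked, in the order asked, and still so for the second after the job is handed in, with the robot touching nothing.
It also fails if it takes over 72 s, if anything falls off the work surface, if the arm or the gripper's body presses on something with over 40 N, if the wrist force passes 120 N, or if a joint passes its speed limit or range.

## Working session

There is one attempt and no reset: what is moved stays moved. The work goes in short steps, each a Python script; the robot and the scene stay as the last script left them, time stands still between calls to the robot, and variables do not carry over. Pictures are saved under pics/ and viewed, and the job is handed in when it is done.

```bash
ls; mkdir -p pics; python3 - <<'E'
from bench import bot, eoat, kinematics, imaging
import cv2,numpy as np
for n in ["side","top","wrist"]:
    f=imaging.grab_frame(n)
    cv2.imwrite(f"pics/{n}0.png",f["image"][:,:,::-1])
    np.savez(f"pics/{n}0.npz",**f)
    print(n,f["fx"],f["cx"],f["cy"],np.round(f["T"],3).tolist())
s=bot.sense();print(s, bot.finger_overhang)
E
```

```text
pics
side 437.72497563957177 275.6223010340556 208.44704686126045 [[-0.923, -0.254, 0.287, 0.354], [-0.384, 0.602, -0.701, 0.581], [0.005, -0.757, -0.653, 0.645], [0.0, 0.0, 0.0, 1.0]]
top 478.104298269873 279.26422753955006 204.3725827462273 [[-0.029, -0.993, 0.118, 0.497], [-1.0, 0.028, -0.012, -0.009], [0.008, -0.118, -0.993, 1.087], [0.0, 0.0, 0.0, 1.0]]
wrist 315.5406654850009 275.6879800022731 215.0506061402186 [[0.438, 0.867, 0.235, 0.193], [0.899, -0.423, -0.117, 0.545], [-0.002, 0.263, -0.965, 0.374], [0.0, 0.0, 0.0, 1.0]]
{'time_s': 0.15, 'qpos': array([ 5.53774472e+01,  1.18771200e+01,  8.83878160e+01,  7.67470199e-04,
        7.98404866e+01, -8.62293245e+00]), 'dq': array([-0.02229416, -0.20024731, -0.39409441, -0.06457571, -0.13411268,
       -0.09811472]), 'joint_torque': array([-3.50340279e-04, -3.83512509e+01, -2.92037308e+01, -3.36648172e-04,
        6.72120193e-03, -3.04279592e-05]), 'tool_pos': array([0.2517432 , 0.51633806, 0.24933691]), 'tool_rot': array([-1.79895882e+02, -1.65527653e-02,  1.54000229e+02]), 'wrist_force': array([0.59825599, 0.36936863, 0.72831293]), 'wrist_torque': array([ 0.00374858, -0.03503759,  0.03866758]), 'finger_gap': 0.08508159391805058} 0.019
```

View pics/top0.png

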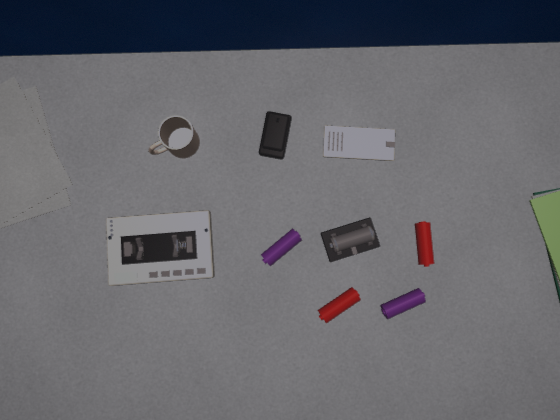

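View pics/side0.png

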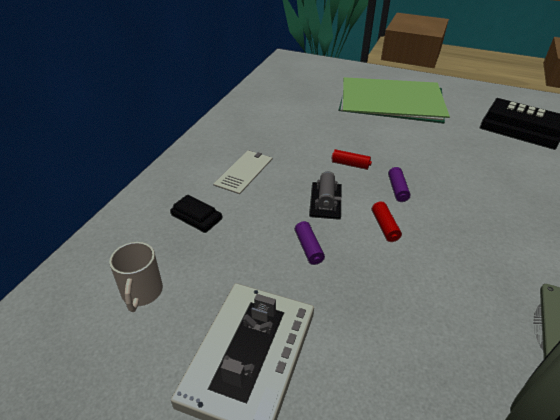

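View pics/wrist0.png

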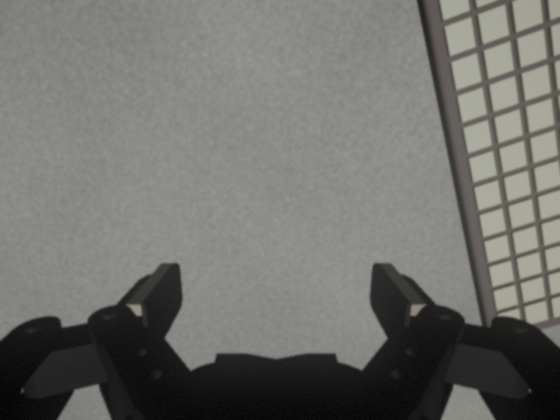

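The top view shows the bay around (160,248) and the stand with the grey cell around (351,240). The mug is at (176,133), the mouse at (275,135) and the cover at (360,143). I'll enlarge the bay and the stand.

```bash
python3 - <<'E'
import cv2,numpy as np
f=np.load("pics/top0.npz");im=f["image"][:,:,::-1]
a=cv2.resize(im[205:291,100:220],None,fx=6.5,fy=6.5,interpolation=cv2.INTER_CUBIC)
b=cv2.resize(im[210:270,310:390],None,fx=9,fy=9,interpolation=cv2.INTER_CUBIC)
cv2.imwrite("pics/bay_c.png",np.clip(a.astype(float)*1.7,0,255)[:590]);cv2.imwrite("pics/cell_c.png",np.clip(b.astype(float)*2,0,255))
f=np.load("pics/side0.npz");im=f["image"][:,:,::-1]
c=cv2.resize(im[280:420,165:320],None,fx=4.2,fy=4.2,interpolation=cv2.INTER_CUBIC)
cv2.imwrite("pics/bay_s.png",np.clip(c.astype(float)*1.7,0,255))
E
```

```text
[ WARN:0@0.068] global loadsave.cpp:1063 imwrite_ Unsupported depth image for selected encoder is fallbacked to CV_8U.
```

View pics/bay_c.png

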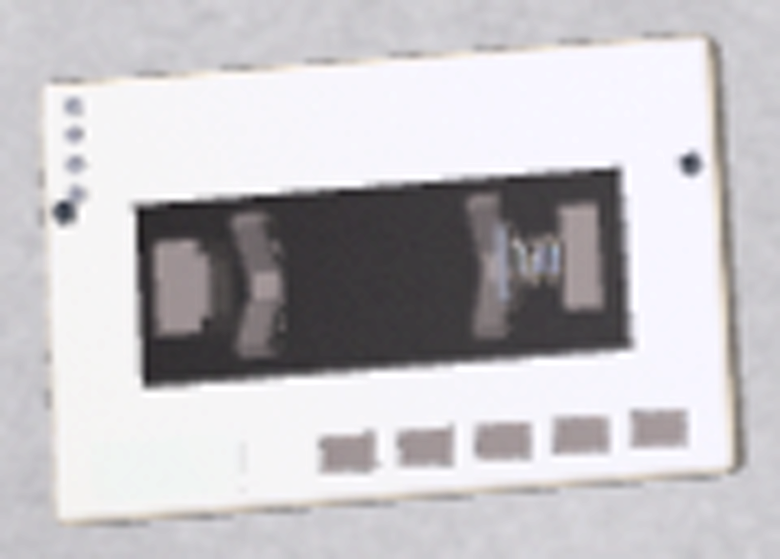

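View pics/cell_c.png

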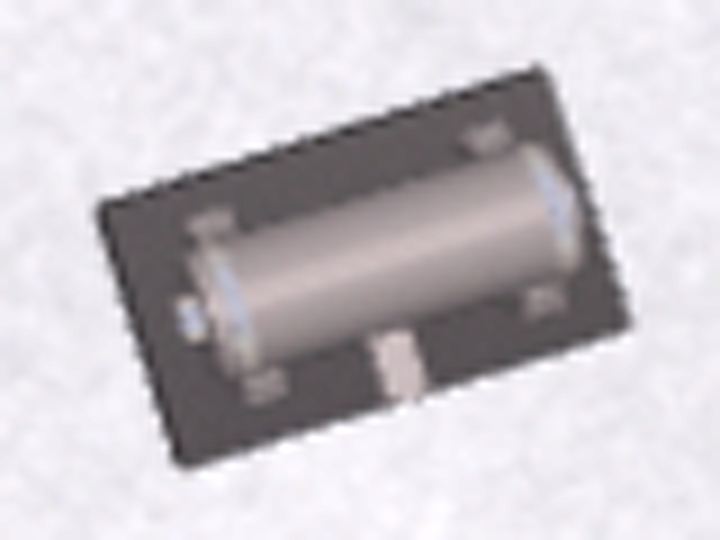

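View pics/bay_s.png

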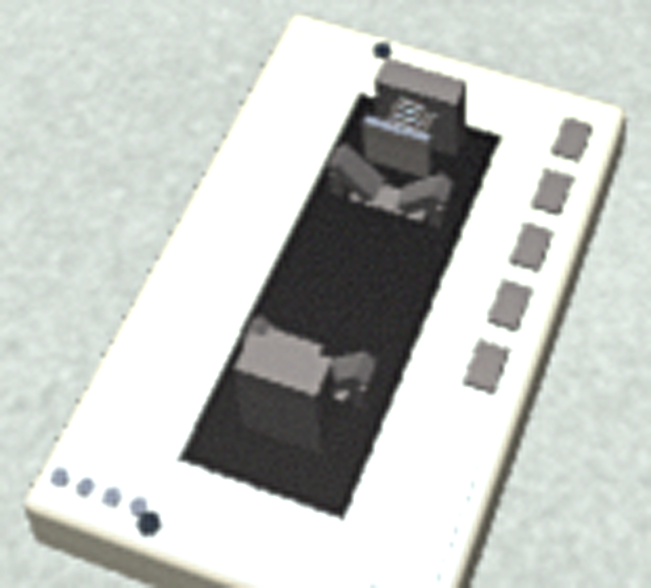

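```bash
cat > h.py <<'E'
import numpy as np,cv2
def ray(f,u,v):
    d=np.array([(u-f["cx"])/f["fx"],(v-f["cy"])/f["fy"],1.0]); T=f["T"]
    return T[:3,3],T[:3,:3]@d
def onz(f,u,v,z):
    o,d=ray(f,u,v); return o+d*(z-o[2])/d[2]
def dep(f,u,v):
    o,d=ray(f,u,v); return o+d*f["depth"][int(round(v)),int(round(u))]
def proj(f,p):
    T=f["T"]; c=T[:3,:3].T@(np.asarray(p)-T[:3,3]); return np.array([f["fx"]*c[0]/c[2]+f["cx"],f["fy"]*c[1]/c[2]+f["cy"]])
E
python3 - <<'E'
from h import *
f=dict(np.load("pics/top0.npz"))
P=[onz(f,100+x/6.5,205+y/6.5,.03) for x,y in [(45,85),(713,37),(742,470),(60,522)]]
P=np.array(P);print(P.round(4));c=P.mean(0);print("bay",c,[np.linalg.norm(P[i]-P[i-1]) for i in range(4)])
ax=(P[0]+P[3]-P[1]-P[2]);print("yaw",np.degrees(np.arctan2(ax[1],ax[0])))
Q=np.array([onz(f,310+x/9,210+y/9,.01) for x,y in [(100,203),(545,65),(630,325),(182,465)]])
print(Q.round(4),Q.mean(0),[np.linalg.norm(Q[i]-Q[i-1]) for i in range(4)]);ax=(Q[0]+Q[3]-Q[1]-Q[2]);print("yaw",np.degrees(np.arctan2(ax[1],ax[0])))
for n,x,y in [("tab",398,340),("tab2",402,375),("base",430,385),("cell",400,250),("nose",190,320)]:
    print(n,dep(f,310+x/9,210+y/9).round(4))
for n,x,y in [("blk",182,285),("top",400,100),("pocket",380,280),("springblk",580,250),("plate",502,262),("v",262,285),("vend",250,230)]:
    print(n,dep(f,100+x/6.5,205+y/6.5).round(4))
E
```

```text
[[0.6027 0.3604 0.03  ]
 [0.6127 0.1332 0.03  ]
 [0.4661 0.1253 0.03  ]
 [0.4556 0.3535 0.03  ]]
bay [0.53428774 0.24309452 0.03      ] [np.float64(0.14721974263522802), np.float64(0.22735316272085662), np.float64(0.14676574139169926), np.float64(0.22840417243074387)]
yaw 92.5731297753974
[[ 0.5582 -0.1142  0.01  ]
 [ 0.5897 -0.2275  0.01  ]
 [ 0.5239 -0.2454  0.01  ]
 [ 0.4925 -0.132   0.01  ]] [ 0.54107142 -0.17978523  0.01      ] [np.float64(0.06806749048214152), np.float64(0.11765407391524094), np.float64(0.06813131523338566), np.float64(0.11770429352996974)]
yaw 105.49935307686607
tab [ 0.5217 -0.1862  0.016 ]
tab2 [ 0.5131 -0.1874  0.0123]
base [ 0.5105 -0.195   0.0083]
cell [ 0.5424 -0.1818  0.0521]
nose [ 0.5274 -0.1315  0.0439]
blk [0.532  0.2996 0.075 ]
top [0.5941 0.2399 0.0301]
pocket [0.5332 0.2459 0.0329]
springblk [0.5401 0.1732 0.0629]
plate [0.5367 0.1979 0.0673]
v [0.5326 0.2849 0.0353]
vend [0.5502 0.2838 0.0539]
```

The measured sizes agree with those given (bay 228 x 147, stand 118 x 68). Nose and fixed contact both point to about +y. I'll move over the stand for a closer look with the wrist camera.

```bash
python3 - <<'E'
from bench import bot, eoat, kinematics, imaging
from h import *
u=np.array([np.cos(np.radians(105.5)),np.sin(np.radians(105.5))])
p=np.array([.541,-.180])-u*0.02
b=np.array([.534,.243])
for o,q in [((*p,.2),[180,0,105.5]),((.541,-.18,.039),[180,0,105.5]),((*b,.08),[180,-25,92.6])]:
    print(kinematics.inverse_kinematics(list(o),q))
bot.move_to([*p,.19],[180,0,105.5])
bot.sleep(.3)
f=imaging.grab_frame("wrist");np.savez("pics/w1.npz",**f);cv2.imwrite("pics/w1.png",f["image"][:,:,::-1])
s=bot.sense();print(s["time_s"],s["tool_pos"],s["tool_rot"],s["wrist_force"])
E
```

```text
[-28.56285549  15.18164529  90.39758929   0.          74.42076542
 -44.06285549]
[-27.09883193  26.08281162  97.59755149   0.          56.31963689
 -42.59883193]
[  3.31571223  23.13021289 100.01495379  29.20558729  60.00298589
 -14.82488649]
3.2417 [ 0.54645205 -0.19899178  0.19001522] [ 1.79997896e+02 -1.57699829e-03  1.05528615e+02] [ 0.31192879  0.38387018 -0.04578549]
```

View pics/w1.png

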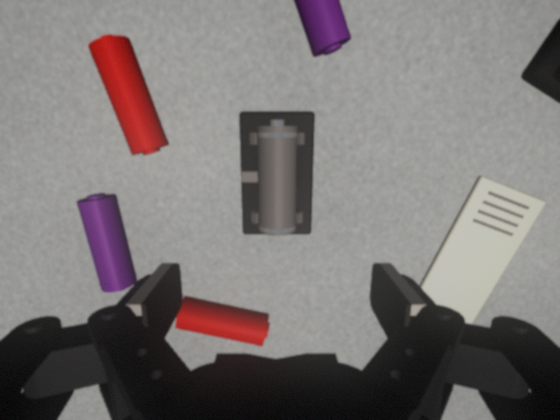

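The wrist picture shows the stand at (240-314, 112-235), with the cell's nose stud up at (277,122) and the tail at (277,232). A purple cell lies clear of it on the left.

```bash
python3 - <<'E'
from h import *
f=dict(np.load("pics/w1.npz"))
im=f["image"][:,:,::-1]
c=cv2.resize(im[100:245,225:330],None,fx=4,fy=4,interpolation=cv2.INTER_CUBIC)
cv2.imwrite("pics/w1c.png",np.clip(c.astype(float)*2,0,255).astype(np.uint8))
print(f["T"].round(3))
for u,v in [(277,178),(277,150),(277,210),(277,122),(245,210),(200,200)]: print(u,v,dep(f,u,v).round(4))
E
```

```text
[[ 0.963  0.258  0.071  0.529]
 [ 0.268 -0.93  -0.253 -0.135]
 [ 0.001  0.263 -0.965  0.315]
 [ 0.     0.     0.     1.   ]]
277 178 [ 0.5407 -0.1725  0.0538]
277 150 [ 0.5346 -0.1505  0.0541]
277 210 [ 0.5481 -0.199   0.0531]
277 122 [ 0.5287 -0.1293  0.0434]
245 210 [ 0.5207 -0.2176  0.012 ]
200 200 [ 0.4737 -0.2227  0.0007]
```

View pics/w1c.png

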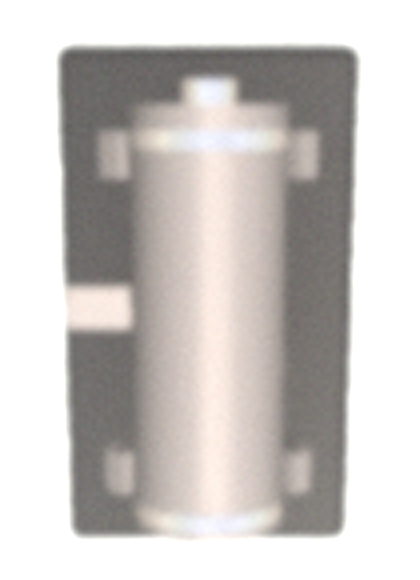

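```bash
python3 - <<'E'
from h import *
f=dict(np.load("pics/w1.npz"))
a=onz(f,225+211/4,100+106/4,.053); b=onz(f,225+210.5/4,100+528/4,.053)
print(a,b,np.linalg.norm(a-b)); d=a-b; print("yaw",np.degrees(np.arctan2(d[1],d[0])),"origin",(a+b)/2+0.001*d/np.linalg.norm(d))
Q=np.array([onz(f,225+x/4,100+y/4,.01) for x,y in [(60,47),(356,47),(343,535),(75,535)]])
print(Q.mean(0),[np.linalg.norm(Q[i]-Q[i-1]) for i in range(4)]);ax=(Q[0]+Q[1]-Q[3]-Q[2]);print("yaw",np.degrees(np.arctan2(ax[1],ax[0])))
E
```

```text
[ 0.53024554 -0.13266379  0.053     ] [ 0.55400479 -0.21799436  0.053     ] 0.0885765601234961
yaw 105.55921409304187 origin [ 0.54185693 -0.17436572  0.053     ]
[ 0.54227046 -0.17669115  0.01      ] [np.float64(0.11804066995332553), np.float64(0.067979942173804), np.float64(0.11806711837158003), np.float64(0.06813104567894522)]
yaw 105.71735431459152
```

```bash
python3 - <<'E'
from bench import bot, eoat, kinematics, imaging
from h import *
yaw=105.6;u=np.array([np.cos(np.radians(yaw)),np.sin(np.radians(yaw))])
p=np.array([.5418,-.178])-u*0.004
bot.move_to([*p,.10],[180,0,yaw])
bot.move_linear([*p,.039],speed=.08)
s=bot.sense();print(s["time_s"],s["tool_pos"],s["wrist_force"])
print(eoat.command_gripper(.030))
s=bot.sense();print(s["time_s"],s["tool_pos"],s["wrist_force"],s["wrist_torque"],s["finger_gap"])
f=imaging.grab_frame("side");np.savez("pics/s2.npz",**f);cv2.imwrite("pics/s2.png",f["image"][:,:,::-1])
E
```

```text
4.6167 [ 0.54325921 -0.18202986  0.03924707] [-0.456198    0.04133737  0.48843452]
False
5.15 [ 0.54273079 -0.18211667  0.03964528] [-3.92185924 -0.7418439   5.83271106] [-0.0140025   0.47002917  0.03537726] 0.03210380661431901
```

View pics/s2.png

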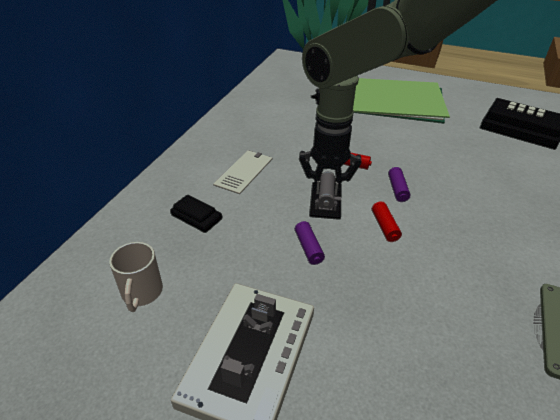

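```bash
python3 - <<'E'
from bench import bot, eoat, kinematics, imaging
from h import *
s=bot.sense();p=s["tool_pos"]
bot.move_linear([p[0],p[1],.09],speed=.06)
bot.sleep(.3)
s=bot.sense();print(s["time_s"],s["tool_pos"],s["wrist_force"],s["wrist_torque"],s["finger_gap"])
f=imaging.grab_frame("wrist");np.savez("pics/w3.npz",**f);cv2.imwrite("pics/w3.png",f["image"][:,:,::-1])
f=imaging.grab_frame("side");np.savez("pics/s3.npz",**f);cv2.imwrite("pics/s3.png",cv2.resize(f["image"][100:240,260:400,::-1],None,fx=4.2,fy=4.2,interpolation=cv2.INTER_CUBIC))
E
```

```text
6.5 [ 0.54251522 -0.18197664  0.08960828] [ 0.39849712  0.39951039 -1.98950828] [ 0.03396707 -0.05030246 -0.04221227] 0.03227846313052965
```

View pics/w3.png

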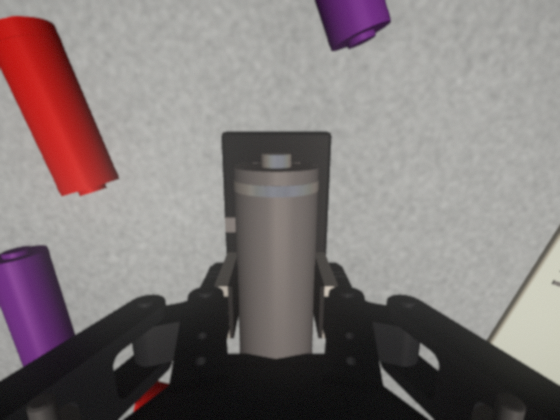

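View pics/s3.png

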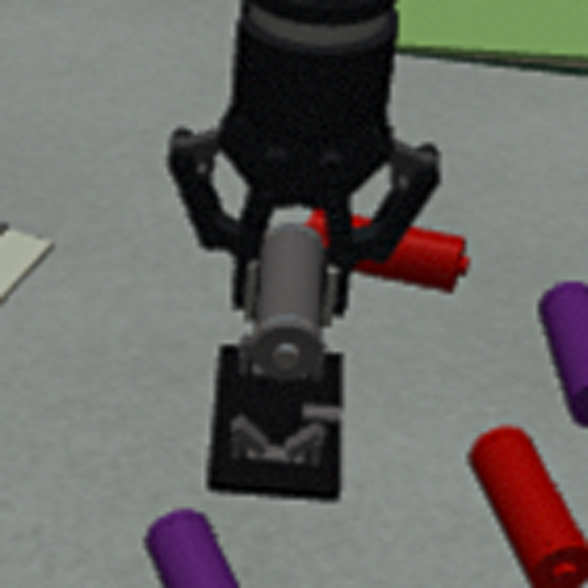

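The cell is lifted and held, with about 2 N of weight. Next I'll measure its pose in the hand: nose stud at (277,159), band row 190.

```bash
python3 - <<'E'
from h import *
f=dict(np.load("pics/w3.npz"));tcp=np.array([ 0.54251522,-0.18197664,0.08960828])
y=np.radians(105.6);ux=np.array([np.cos(y),np.sin(y),0]);uy=np.array([-np.sin(y),np.cos(y),0])
def loc(p): d=p-tcp; return np.round(1000*np.array([d@ux,d@uy,d[2]]),1)
for v in (185,200,215,230,250,270,290,310,330,345): print(v,loc(dep(f,277,v)))
for v in (153,156,159,162,166,170,174): print(v,f["depth"][v,277],loc(dep(f,277,v)))
c=f["image"][140:220,215:340,::-1];cv2.imwrite("pics/w3c.png",np.clip(cv2.resize(c,None,fx=6,fy=6,interpolation=cv2.INTER_CUBIC)*1.8,0,255).astype(np.uint8))
E
```

```text
185 [47.  -0.8 14.1]
200 [41.6 -0.8 14.2]
215 [36.  -0.8 14. ]
230 [30.1 -0.8 13.3]
250 [22.7 -0.8 14.7]
270 [14.6 -0.8 14.7]
290 [ 6.  -0.8 14.4]
310 [-2.2 -0.8 15.2]
330 [-11.9  -0.8  14.3]
345 [-18.   -0.8  15.5]
153 0.12943517 [56.7 -0.9 -7. ]
156 0.12008624 [56.2 -0.8  2.8]
159 0.12052231 [55.1 -0.8  2.7]
162 0.12015201 [54.  -0.8  3.4]
166 0.12083077 [52.5 -0.8  3.1]
170 0.11462155 [51.8 -0.8  9.7]
174 0.11094578 [50.9 -0.8 13.8]
```

View pics/w3c.png

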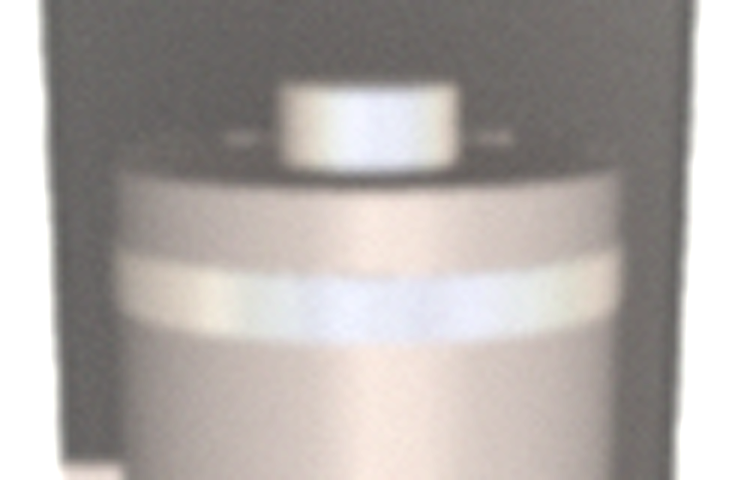

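The cell in hand reaches about 56.5 mm ahead of the TCP, so the TCP sits at cell x = -6.5. Its axis is about 3 mm below the TCP and it is level within about 1°. Next I'll look at the bay from above.

```bash
python3 - <<'E'
from bench import bot, eoat, kinematics, imaging
from h import *
s=bot.sense();p=s["tool_pos"]
yb=92.6;u=np.array([np.cos(np.radians(yb)),np.sin(np.radians(yb))])
q=np.array([.534,.243])-u*.095
bot.move_linear([p[0],p[1],.16],speed=.15)
bot.move_to([*q,.24],[180,0,yb]); bot.sleep(.3)
s=bot.sense();print(s["time_s"],s["tool_pos"],s["tool_rot"],s["wrist_force"],s["wrist_torque"],s["finger_gap"])
f=imaging.grab_frame("wrist");np.savez("pics/w4.npz",**f);cv2.imwrite("pics/w4.png",f["image"][:,:,::-1])
E
```

```text
8.8 [0.53849307 0.14726086 0.23974004] [-1.79976104e+02  4.30195666e-03  9.25198676e+01] [ 0.21262489  0.0286832  -1.97147679] [-0.01461912  0.02533494  0.01040207] 0.03185738935761676
```

View pics/w4.png

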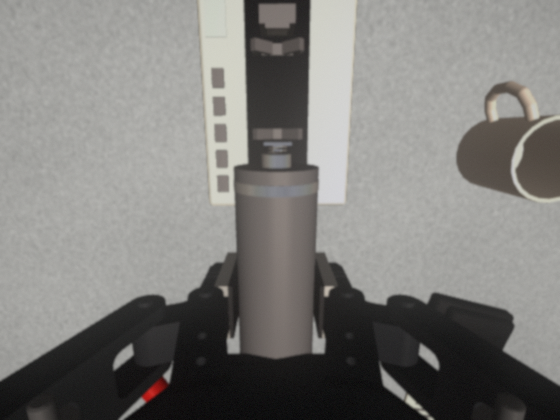

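Visible here: the contact block at (277,15), the lip at (277,28), V supports at (277,46) and (277,133), the spring plate edge at (277,143), and console near corners at (210,204) and (345,204). The mug is on the right at (540,155). I'll crop it for exact pixels.

```bash
python3 - <<'E'
from h import *
f=dict(np.load("pics/w4.npz"))
im=f["image"][:,:,::-1]
for n,(a,b,c,d) in dict(A=(0,60,190,365),B=(115,215,200,355)).items():
    k=5 if n=="B" else 4.5
    cv2.imwrite(f"pics/w4{n}.png",np.clip(cv2.resize(im[a:b,c:d],None,fx=k,fy=k,interpolation=cv2.INTER_CUBIC)*1.8,0,255).astype(np.uint8))
for u,v in [(277,5),(277,15),(265,15),(277,24),(277,40),(262,46),(292,46),(277,130),(270,143),(277,143),(330,50),(330,150),(230,150)]: print(u,v,dep(f,u,v).round(4))
E
```

```text
277 5 [0.5328 0.3115 0.0699]
277 15 [0.5331 0.3041 0.0702]
265 15 [0.5234 0.303  0.0726]
277 24 [0.5334 0.2971 0.0719]
277 40 [0.5337 0.2944 0.0344]
262 46 [0.5204 0.2858 0.0472]
292 46 [0.5477 0.2869 0.0473]
277 130 [0.5374 0.2127 0.0355]
270 143 [0.5314 0.2009 0.067 ]
277 143 [0.5378 0.2012 0.0677]
330 50 [0.5847 0.2886 0.0324]
330 150 [0.5929 0.1952 0.0328]
230 150 [0.4896 0.1905 0.0303]
```

View pics/w4A.png

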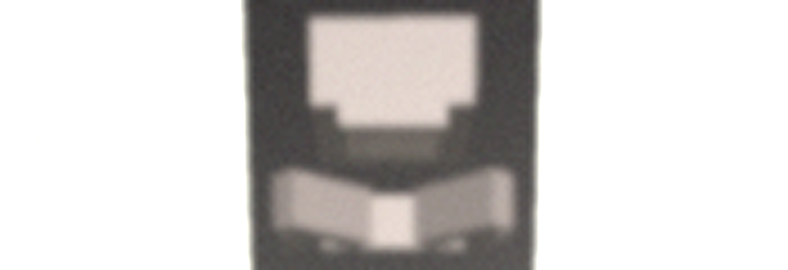

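View pics/w4B.png

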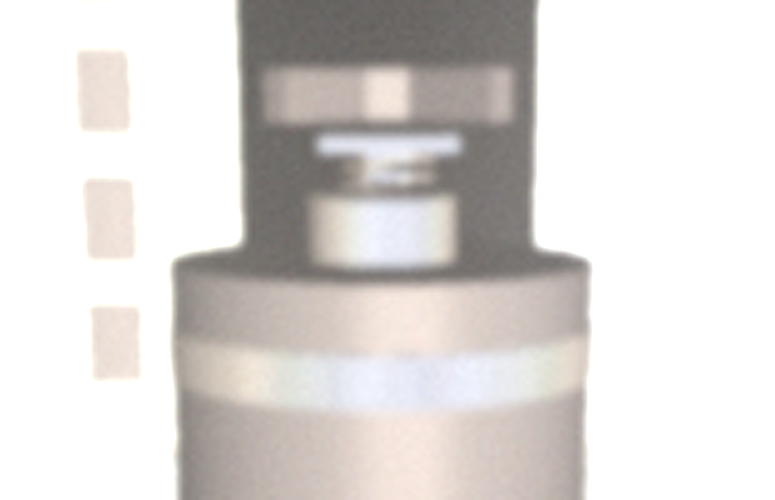

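```bash
python3 - <<'E'
from h import *
f=dict(np.load("pics/w4.npz"))
L=onz(f,190+392.5/4.5,28.0,.070); S=onz(f,200+388.5/5,115+132/5,.066)
d=(L-S)[:2];print(L,S,np.linalg.norm(d),"yaw",np.degrees(np.arctan2(d[1],d[0])))
Le=[onz(f,190+x/4.5,28.0,.070) for x in (337,449)];d2=Le[1]-Le[0];print(np.linalg.norm(d2),np.degrees(np.arctan2(d2[1],d2[0]))+90)
Se=[onz(f,200+x/5,115+132/5,.066) for x in (316,462)];d2=Se[1]-Se[0];print(np.linalg.norm(d2),np.degrees(np.arctan2(d2[1],d2[0]))+90)
# pocket edges -> yaw at z=.03
a=[onz(f,u,v,.03) for u,v in [(190+246/4.5,10/4.5),(200+240/5,115+230/5),(190+539/4.5,10/4.5),(200+534/5,115+230/5)]]
for i,j in((0,1),(2,3)):
    d3=a[i]-a[j];print(np.degrees(np.arctan2(d3[1],d3[0])))
m=(a[0]+a[2])/2,(a[1]+a[3])/2;print(m)
u=d/np.linalg.norm(d);print("origin from lip",L[:2]-u*.0465,"from spring",S[:2]+u*.046)
E
```

```text
[0.53374999 0.29466017 0.07      ] [0.53836835 0.20264277 0.066     ] 0.09213322530643844 yaw 92.8732667916299
0.020718201278299316 92.52332255458109
0.026901483483518677 92.51182617236778
92.40859755634222
92.91047559980927
(array([0.53250305, 0.32703319, 0.03      ]), array([0.53927164, 0.18131961, 0.03      ]))
origin from lip [0.5360809  0.24821863] from spring [0.53606251 0.24858494]
```

Both fits agree: bay origin (0.536, 0.2485), yaw 92.6, and lip to plate 92.1 mm against 92.5 mm nominal. I'll approach with the nose tilted up.

```bash
cat > g.py <<'E'
from bench import bot, eoat, kinematics, imaging
from h import *
YB=92.6; O=np.array([.5354,.2484]); ux=np.array([np.cos(np.radians(YB)),np.sin(np.radians(YB)),0]); uy=np.array([-ux[1],ux[0],0])
GX,GZ=43.5,3.0   # TCP relative to tail tip, cell frame, mm
def pose(tx,tz,th):
    t=np.radians(th); x=tx+GX*np.cos(t)-GZ*np.sin(t); z=tz+GX*np.sin(t)+GZ*np.cos(t)
    p=np.array([*O,.056])+ux*x/1000+np.array([0,0,z/1000])
    return list(p),[180,-th,YB]
def go(tx,tz,th,speed=.03,off=(0,0)):
    p,a=pose(tx+off[0],tz+off[1],th); bot.move_linear(p,speed=speed,attitude=a)
def rd(tag=""):
    s=bot.sense(); F=s["wrist_force"];M=s["wrist_torque"]
    f=np.array([F@ux,F@uy,F[2]]);m=np.array([M@ux,M@uy,M[2]])
    t=-s["tool_rot"][1]; d=s["tool_pos"]-np.array([*O,.056])
    tr=np.radians(t); x=d@ux*1000-(GX*np.cos(tr)-GZ*np.sin(tr)); z=d[2]*1000-(GX*np.sin(tr)+GZ*np.cos(tr))
    print(f"{tag} t={s['time_s']:.2f} tail=({x:.2f},{z:.2f}) lat={d@uy*1000:.2f} th={t:.2f} F={f.round(2)} M={m.round(3)} gap={s['finger_gap']*1000:.1f}")
    return f
E
python3 - <<'E'
from g import *
p,a=pose(-36,45,25); bot.move_to(p,a); bot.sleep(.2); rd("pre")
go(-36,8,25,.06); bot.sleep(.2); rd("low")
for n in ("wrist","side"):
    f=imaging.grab_frame(n);np.savez(f"pics/5{n}.npz",**f);cv2.imwrite(f"pics/5{n}.png",f["image"][:,:,::-1])
im=f["image"][240:420,140:340,::-1];cv2.imwrite("pics/5sc.png",cv2.resize(im,None,fx=3.3,fy=3.3,interpolation=cv2.INTER_CUBIC))
E
```

```text
pre t=9.72 tail=(-36.00,47.37) lat=-1.83 th=24.98 F=[-0.29 -0.31 -2.25] M=[0.029 0.307 0.017] gap=32.1
low t=10.69 tail=(-35.99,8.51) lat=-0.43 th=25.00 F=[-0.51 -0.72 -1.01] M=[0.014 0.322 0.019] gap=32.1
```

View pics/5sc.png

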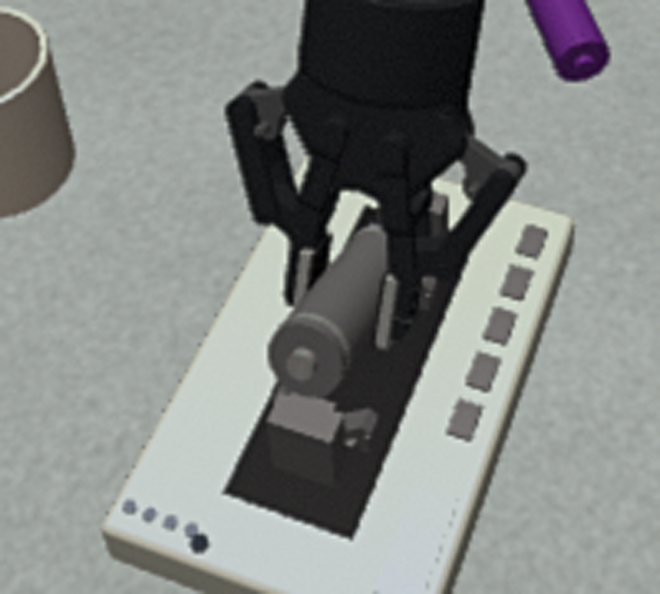

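View pics/5wrist.png

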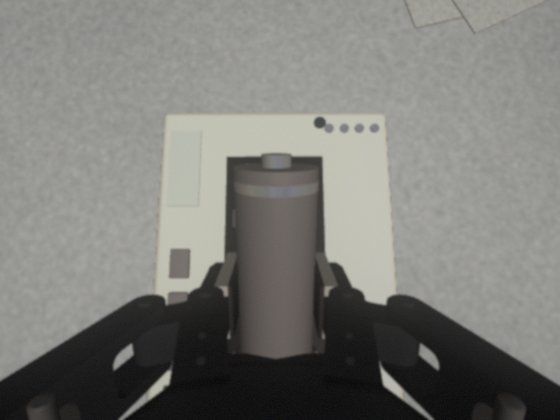

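The nose is up and clear of the block (nose at (277,160) in the wrist view, centred over the pocket), with no contact yet. Next I'll lower the cell and push back onto the spring while watching force.

```bash
python3 - <<'E'
from g import *
go(-36,0,25,.03); bot.sleep(.3); b=rd("down")
go(-40,0,25,.03); bot.sleep(.2); rd()
tx=-41
while tx>-50.5:
    go(tx,0,25,.02); bot.sleep(.15); f=rd(f"cmd{tx}"); df=f-b
    if df[0]>6.0 or abs(df[2])>6: break
    tx-=1.0
E
```

```text
down t=11.51 tail=(-35.99,0.12) lat=-0.12 th=25.00 F=[ 0.44  0.23 -1.52] M=[ 0.018  0.323 -0.004] gap=32.4
 t=11.99 tail=(-40.00,-0.00) lat=0.00 th=25.00 F=[ 0.32  0.2  -2.27] M=[-0.025  0.351  0.005] gap=32.5
cmd-41 t=12.39 tail=(-40.99,-0.02) lat=0.02 th=25.00 F=[ 0.46 -0.87 -1.96] M=[-0.037  0.299 -0.038] gap=32.4
cmd-42.0 t=12.79 tail=(-42.01,-0.02) lat=0.04 th=25.00 F=[-0.34  0.02 -1.93] M=[0.037 0.304 0.037] gap=32.4
cmd-43.0 t=13.19 tail=(-42.99,0.00) lat=-0.00 th=25.00 F=[-0.57  0.31 -2.16] M=[ 0.032  0.35  -0.011] gap=32.6
cmd-44.0 t=13.59 tail=(-43.94,0.00) lat=0.02 th=25.00 F=[ 1.21 -0.89 -0.97] M=[ 0.025  0.307 -0.006] gap=32.1
cmd-45.0 t=13.99 tail=(-44.89,0.01) lat=0.03 th=25.01 F=[ 2.12  0.67 -2.3 ] M=[-0.008  0.092 -0.009] gap=32.2
cmd-46.0 t=14.39 tail=(-45.87,0.04) lat=0.03 th=25.01 F=[ 3.   -0.23 -1.76] M=[-0.014 -0.054  0.052] gap=32.2
cmd-47.0 t=14.79 tail=(-46.84,0.06) lat=0.01 th=25.02 F=[ 3.63 -0.29 -1.59] M=[ 0.007 -0.18  -0.068] gap=32.5
cmd-48.0 t=15.19 tail=(-47.86,0.04) lat=0.02 th=25.01 F=[ 4.33  0.47 -1.12] M=[ 0.002 -0.354 -0.007] gap=32.1
cmd-49.0 t=15.59 tail=(-48.79,0.06) lat=0.04 th=25.03 F=[ 4.46  0.27 -1.93] M=[-0.    -0.516  0.006] gap=31.9
cmd-50.0 t=15.99 tail=(-49.56,0.15) lat=0.00 th=25.05 F=[ 5.24 -0.63 -1.37] M=[-0.043 -0.547 -0.041] gap=32.4
```

Contact came at tail x of about -43.3 (predicted -42.6). The force slope is a little under 1.1 N/mm, so I'll check for slip in the hand.

```bash
python3 - <<'E'
from g import *
rd()
for n in ("side","wrist"):
    f=imaging.grab_frame(n);np.savez(f"pics/6{n}.npz",**f)
w5=np.load("pics/5wrist.npz")
a=w5["image"][140:350,215:340,::-1];b=f["image"][140:350,215:340,::-1]
cv2.imwrite("pics/6w.png",np.clip(cv2.resize(np.hstack([a,b]),None,fx=2.8,fy=2.8,interpolation=cv2.INTER_CUBIC)*1.6,0,255).astype(np.uint8))
for g in (w5,f):
    print([round(float(g["depth"][v,277]),4) for v in (158,185,200,230,260,290,320,340)])
    print(g["image"][148:182,277].sum(1))
E
```

```text
t=15.99 tail=(-49.56,0.15) lat=0.00 th=25.05 F=[ 5.24 -0.63 -1.37] M=[-0.043 -0.547 -0.041] gap=32.4
[0.1199, 0.1112, 0.1129, 0.1157, 0.119, 0.1218, 0.1253, 0.1278]
[566 566 566 547 482 385 319 336 364 380 373 377 376 373 378 378 376 376
 374 359 307 246 221 241 286 324 334 329 333 332 331 330 333 330]
[0.1196, 0.112, 0.1132, 0.1159, 0.1189, 0.1222, 0.1253, 0.1278]
[342 335 335 329 314 289 289 327 361 375 378 373 379 376 377 371 375 372
 373 361 303 242 210 232 277 316 327 330 329 328 326 329 327 328]
```

View pics/6w.png

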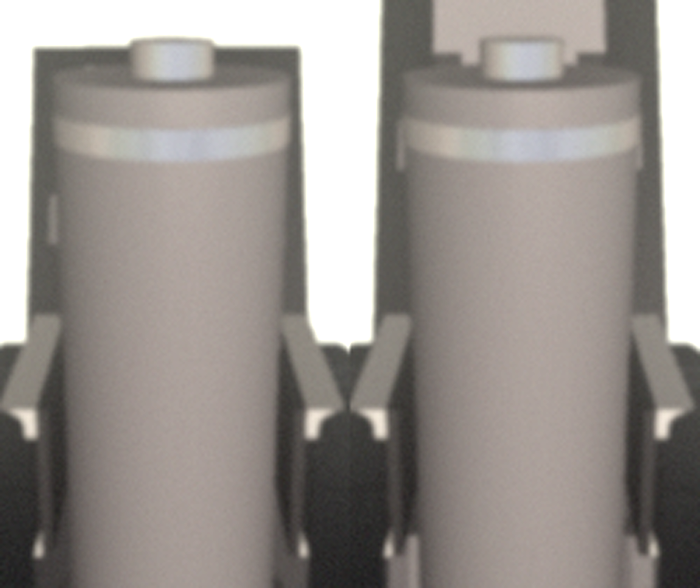

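No visible slip: nose edge rows are unchanged within about 0.3 px. I'll continue to about 11 mm compression.

```bash
python3 - <<'E'
from g import *
for tx in (-51.5,-53,-54,-54.8):
    go(tx,0,25,.02); bot.sleep(.2); f=rd(f"cmd{tx}")
    if f[0]>14.5: break
f=imaging.grab_frame("wrist");np.savez(f"pics/7w.npz",**f)
b=f["image"][100:350,195:360,::-1]
cv2.imwrite("pics/7w.png",np.clip(cv2.resize(b,None,fx=2.4,fy=2.4,interpolation=cv2.INTER_CUBIC)*1.6,0,255).astype(np.uint8))
print([round(float(f["depth"][v,277]),4) for v in (158,185,200,230,260,290,320,340)])
print(f["image"][148:182,277].sum(1))
E
```

```text
cmd-51.5 t=16.54 tail=(-50.70,0.18) lat=0.04 th=25.09 F=[ 6.44 -0.37 -1.44] M=[-0.024 -0.747 -0.034] gap=32.3
cmd-53 t=16.99 tail=(-51.83,0.27) lat=0.05 th=25.13 F=[ 7.96 -1.39 -1.07] M=[-0.142 -0.943 -0.006] gap=32.2
cmd-54 t=17.44 tail=(-52.60,0.33) lat=0.03 th=25.15 F=[ 8.62 -0.32 -1.64] M=[-0.084 -1.025 -0.011] gap=32.2
cmd-54.8 t=17.89 tail=(-53.19,0.37) lat=0.04 th=25.17 F=[ 9.66 -0.99 -2.12] M=[-0.177 -1.179 -0.035] gap=32.1
[0.1202, 0.1108, 0.1123, 0.1165, 0.1187, 0.1238, 0.1258, 0.1277]
[334 340 333 325 300 278 285 327 356 374 375 375 374 374 374 374 369 371
 370 352 306 239 205 223 268 306 321 327 325 329 329 323 325 324]
```

View pics/7w.png

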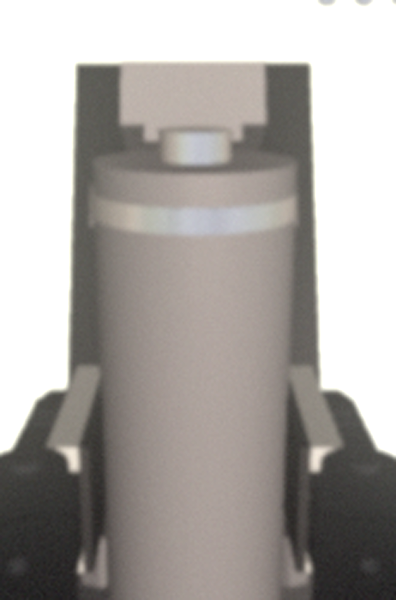

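```bash
python3 - <<'E'
from g import *
for tx in (-56,-57):
    go(tx,0,25,.02); bot.sleep(.25); f=rd(f"cmd{tx}")
    if f[0]>11.6: break
bot.sleep(.1); rd(); bot.sleep(.1); rd()
E
```

```text
cmd-56 t=18.44 tail=(-54.13,0.41) lat=0.07 th=25.20 F=[10.61 -1.33 -2.02] M=[-0.134 -1.315  0.014] gap=32.1
cmd-57 t=18.94 tail=(-54.84,0.46) lat=0.08 th=25.22 F=[11.3  -0.12 -1.15] M=[-0.174 -1.391 -0.06 ] gap=32.1
 t=19.04 tail=(-54.83,0.49) lat=0.04 th=25.22 F=[11.71 -0.43 -1.47] M=[-0.155 -1.428  0.002] gap=32.0
 t=19.14 tail=(-54.86,0.47) lat=0.06 th=25.22 F=[10.59 -1.1  -1.9 ] M=[-0.181 -1.433 -0.026] gap=32.1
```

About 11 N and roughly 10–11.5 mm compression, short of the stop. Now I'll tip the nose down in steps, holding the spring force.

```bash
python3 - <<'E'
from g import *
adj=0; 
for th in (21,17,13,10,7):
    tx=-60.4+8*np.sin(np.radians(th))+adj
    go(tx,0.5,th,.03); bot.sleep(.2); f=rd(f"cmd({tx:.1f},{th})")
    if f[0]>14 or abs(f[2]+1.7)>5 or abs(f[1])>5: print("STOP");break
    if f[0]>12.3: adj+=0.7
    if f[0]<10.3: adj-=0.7
for n in ("side","wrist"):
    f=imaging.grab_frame(n);np.savez(f"pics/8{n}.npz",**f)
b=f["image"][100:350,195:360,::-1];cv2.imwrite("pics/8w.png",np.clip(cv2.resize(b,None,fx=2.4,fy=2.4,interpolation=cv2.INTER_CUBIC)*1.6,0,255).astype(np.uint8))
print([round(float(f["depth"][v,277]),4) for v in (158,185,200,230,260,290,320,340)])
print(f["image"][148:182,277].sum(1))
im=np.load("pics/8side.npz")["image"][260:420,160:320,::-1];cv2.imwrite("pics/8s.png",cv2.resize(im,None,fx=3.6,fy=3.6,interpolation=cv2.INTER_CUBIC))
E
```

```text
cmd(-57.5,21) t=19.59 tail=(-55.28,0.60) lat=0.08 th=21.22 F=[12.25 -2.2  -4.05] M=[-0.177 -1.517 -0.028] gap=32.2
cmd(-58.1,17) t=20.04 tail=(-55.73,0.47) lat=0.08 th=17.23 F=[11.6  -1.81 -4.1 ] M=[-0.139 -1.548  0.047] gap=32.2
cmd(-58.6,13) t=20.49 tail=(-56.12,0.35) lat=0.04 th=13.24 F=[11.55 -1.39 -4.61] M=[-0.166 -1.701  0.051] gap=32.1
cmd(-59.0,10) t=20.94 tail=(-56.44,0.24) lat=0.04 th=10.26 F=[11.93 -0.27 -3.94] M=[-0.108 -1.774  0.028] gap=32.4
cmd(-59.4,7) t=21.39 tail=(-56.76,0.15) lat=0.00 th=7.27 F=[11.51 -0.93 -4.55] M=[-0.09  -1.823  0.011] gap=32.0
[0.1188, 0.1122, 0.1128, 0.1173, 0.1192, 0.1232, 0.1268, 0.1276]
[168 161 168 167 184 215 273 334 378 391 392 392 393 392 393 396 394 390
 385 368 305 228 186 229 301 355 374 374 378 379 379 379 377 378]
```

View pics/8w.png

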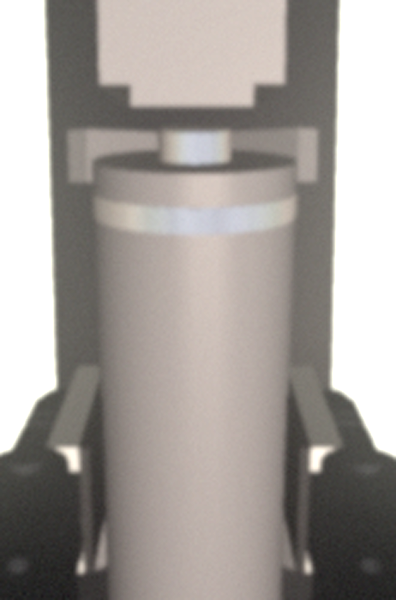

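View pics/8s.png

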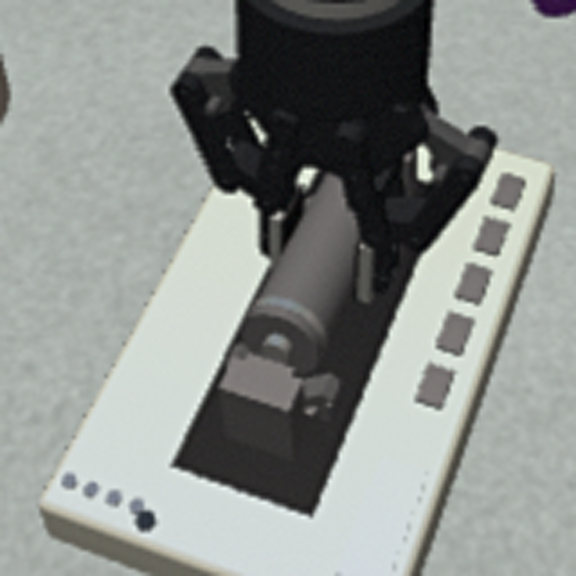

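The wrist view shows the nose stud clear of the lip on the spring side, with a visible gap at rows 143–154. Forces are steady, so I'll keep tipping and then feel for the supports.

```bash
python3 - <<'E'
from g import *
for th,tz in ((4.5,.9),(2.5,1.1),(1,1.2),(0,1.2)):
    tx=-60.4+8*np.sin(np.radians(th))
    go(tx,tz,th,.03); bot.sleep(.2); f=rd(f"cmd({tx:.1f},{tz},{th})")
    if f[0]>14 or abs(f[2]+3)>6 or abs(f[1])>5: print("STOP");break
else:
    for tz in (.8,.4,0,-.4,-.8,-1.2,-1.6):
        go(-60.4,tz,0,.02); bot.sleep(.2); f=rd(f"z{tz}")
        if f[2]>-0.3: break
for n in ("side","wrist"):
    f=imaging.grab_frame(n);np.savez(f"pics/9{n}.npz",**f)
b=f["image"][60:350,185:370,::-1];cv2.imwrite("pics/9w.png",np.clip(cv2.resize(b,None,fx=2.05,fy=2.05,interpolation=cv2.INTER_CUBIC)*1.6,0,255).astype(np.uint8))
E
```

```text
cmd(-59.8,0.9,4.5) t=21.94 tail=(-57.07,0.26) lat=0.00 th=4.79 F=[12.24 -0.   -6.22] M=[-0.198 -1.868 -0.009] gap=32.0
cmd(-60.1,1.1,2.5) t=22.39 tail=(-57.22,0.36) lat=0.04 th=2.81 F=[12.09 -0.82 -5.24] M=[-0.116 -1.995 -0.022] gap=31.8
cmd(-60.3,1.2,1) t=22.84 tail=(-57.54,0.58) lat=0.03 th=1.30 F=[11.18 -1.29 -4.  ] M=[ 0.012 -1.883 -0.002] gap=32.2
cmd(-60.4,1.2,0) t=23.29 tail=(-57.63,0.75) lat=0.02 th=0.31 F=[12.37  0.65 -4.28] M=[ 0.073 -1.837 -0.022] gap=32.0
z0.8 t=23.74 tail=(-57.59,0.68) lat=-0.01 th=0.31 F=[10.29  1.73 -1.73] M=[ 0.156 -1.873  0.027] gap=32.0
z0.4 t=24.19 tail=(-57.57,0.61) lat=-0.03 th=0.31 F=[11.62  1.75 -0.43] M=[ 0.32  -1.802 -0.115] gap=32.1
z0 t=24.64 tail=(-57.54,0.54) lat=-0.02 th=0.31 F=[10.83  2.26  1.32] M=[ 0.496 -1.822 -0.048] gap=32.0
```

View pics/9w.png

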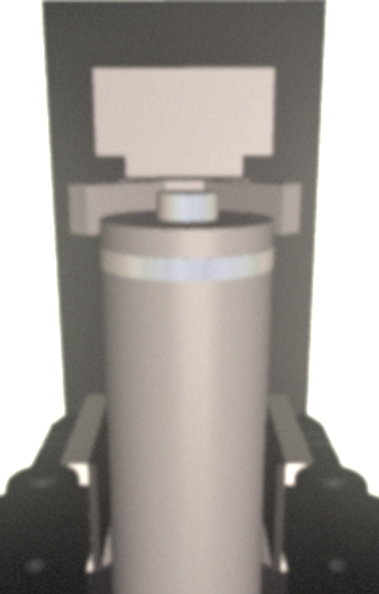

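```bash
python3 - <<'E'
from h import *
f=dict(np.load("pics/9wrist.npz"))
O=np.array([.5361,.2484,0]);y=np.radians(92.6);ux=np.array([np.cos(y),np.sin(y),0]);uy=np.array([-ux[1],ux[0],0])
for v in (95,120,140,156,160,164,185,200,215,230,260,290,320,340):
    p=np.mean([dep(f,u,v) for u in (275,276,277,278,279)],0)-O; print(v,np.round(1000*np.array([p@ux,p@uy,p[2]]),1))
E
```

```text
95 [63.3 -0.2 71.1]
120 [55.2 -0.2 71.2]
140 [48.4 -0.2 71. ]
156 [42.3 -0.2 63.4]
160 [40.8 -0.2 63.4]
164 [39.3 -0.2 63.1]
185 [33.  -0.2 74.1]
200 [27.7 -0.2 74.4]
215 [22.1 -0.2 74.1]
230 [16.5 -0.2 74.6]
260 [ 4.5 -0.2 74.1]
290 [-8.  -0.2 74.2]
320 [-21.5  -0.2  73.6]
340 [-30.8  -0.2  73.5]
```

By depth, the body top is 74.1, the stud 63.3 and the lip 71.1. All three read 1.1 mm above nominal, so the cell is level and on the supports with the stud under the lip's underside. The nose tip is at bay x of about 43. I'll ease it forward.

```bash
python3 - <<'E'
from g import *
tx=-60.4
go(tx,.5,0,.02); bot.sleep(.2); rd("lighten")
while tx<-50:
    tx+=1.0
    go(tx,.5,0,.012); bot.sleep(.12); f=rd(f"cmd{tx:.1f}")
    if f[0]<4.6 or f[0]>14 or abs(f[2]+2)>7: break
E
```

```text
lighten t=25.19 tail=(-57.55,0.63) lat=-0.03 th=0.31 F=[11.31  0.82 -1.15] M=[ 0.285 -1.822 -0.026] gap=32.0
cmd-59.4 t=25.56 tail=(-57.40,0.62) lat=-0.01 th=0.22 F=[8.61 1.85 0.73] M=[ 0.264 -1.514  0.009] gap=32.2
cmd-58.4 t=25.93 tail=(-56.97,0.62) lat=0.04 th=0.16 F=[ 7.99  1.57 -0.13] M=[ 0.24  -1.202  0.011] gap=32.1
cmd-57.4 t=26.29 tail=(-56.30,0.67) lat=0.01 th=0.13 F=[ 7.09  1.67 -0.83] M=[ 0.311 -0.989  0.025] gap=32.0
cmd-56.4 t=26.66 tail=(-55.59,0.68) lat=0.02 th=0.10 F=[6.1  1.02 0.22] M=[ 0.339 -0.931  0.156] gap=32.1
cmd-55.4 t=27.02 tail=(-54.83,0.71) lat=0.04 th=0.07 F=[5.04 2.76 1.45] M=[ 0.377 -0.838  0.006] gap=32.3
cmd-54.4 t=27.39 tail=(-54.20,0.72) lat=0.05 th=0.02 F=[4.57 2.45 2.39] M=[ 0.391 -0.714  0.078] gap=32.1
```

```bash
python3 - <<'E'
import g
from g import *
g.O=O+uy[:2]*.0004
tx=-54.4
go(tx,1.1,0,.012); bot.sleep(.2); rd("lighten")
while tx<-48.5:
    tx+=0.7
    go(tx,1.1,0,.012); bot.sleep(.15); f=rd(f"cmd{tx:.1f}")
    if f[0]<-1.0 or f[0]>14 or abs(f[2]+2)>6: break
for n in ("side","wrist"):
    f=imaging.grab_frame(n);np.savez(f"pics/10{n}.npz",**f)
b=f["image"][60:350,185:370,::-1];cv2.imwrite("pics/10w.png",np.clip(cv2.resize(b,None,fx=2.05,fy=2.05,interpolation=cv2.INTER_CUBIC)*1.6,0,255).astype(np.uint8))
f=dict(f)
for v in (120,130,140,145,150,156,160,164,168,172,176,200,260,320):
    p=np.mean([dep(f,u,v) for u in (275,276,277,278,279)],0)-np.array([.5361,.2484,0]); print(v,np.round(1000*np.array([p@ux,p@uy,p[2]]),1))
E
```

```text
lighten t=27.84 tail=(-53.64,0.82) lat=-0.38 th=0.09 F=[ 6.25  0.34 -1.9 ] M=[ 0.062 -1.057  0.005] gap=32.1
cmd-53.7 t=28.24 tail=(-53.25,0.81) lat=-0.36 th=0.06 F=[ 4.73  0.88 -1.33] M=[ 0.065 -0.915  0.114] gap=31.9
cmd-53.0 t=28.64 tail=(-52.80,0.83) lat=-0.34 th=0.03 F=[ 4.02 -0.61 -3.13] M=[-0.069 -0.874  0.053] gap=32.3
cmd-52.3 t=29.04 tail=(-52.11,0.88) lat=-0.34 th=0.03 F=[ 5.98 -1.82 -3.21] M=[-0.126 -0.868  0.005] gap=32.2
cmd-51.6 t=29.44 tail=(-51.45,0.92) lat=-0.33 th=0.02 F=[ 4.29 -0.72 -4.04] M=[-0.211 -0.872  0.017] gap=32.1
cmd-50.9 t=29.84 tail=(-50.81,1.10) lat=-0.24 th=0.01 F=[ 5.1  -1.19 -4.18] M=[-0.232 -0.795  0.04 ] gap=32.5
cmd-50.2 t=30.24 tail=(-50.39,1.15) lat=-0.18 th=-0.01 F=[ 4.09 -1.37 -3.51] M=[-0.277 -0.534  0.073] gap=32.3
cmd-49.5 t=30.64 tail=(-50.31,1.16) lat=-0.14 th=-0.07 F=[-2.6  -2.14 -2.05] M=[-0.308  0.281  0.027] gap=32.3
120 [62.5  0.2 70.7]
130 [59.1  0.1 71.4]
140 [55.8  0.1 70.8]
145 [54.1  0.1 71.7]
150 [52.3  0.1 71.2]
156 [50.2  0.1 71. ]
160 [48.8  0.1 70.3]
164 [47.4  0.1 70.8]
168 [45.   0.1 63. ]
172 [44.8  0.1 73.2]
176 [43.6  0.1 74.2]
200 [35.   0.1 74.4]
260 [11.8  0.1 74.2]
320 [-14.    0.1  74.3]
```

View pics/10w.png

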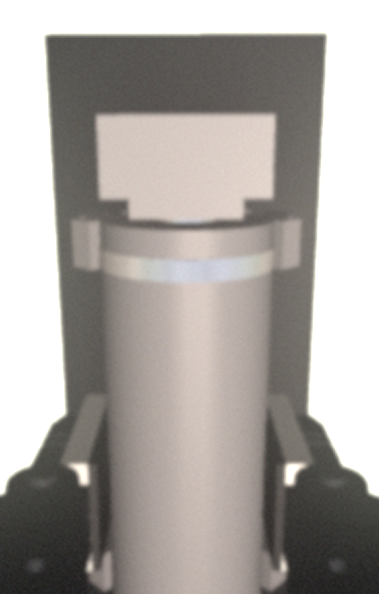

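The nose is under the lip, and the force reversal at tail x of about -50.35 shows contact with the fixed face. I'll balance the loads, release and retreat.

```bash
python3 - <<'E'
import g
from g import *
g.O=O+uy[:2]*.0001
go(-50.0,.7,0,.012); bot.sleep(.2); f=rd("bal")
print(eoat.command_gripper(.060)); rd("open")
p=bot.sense()["tool_pos"]
bot.move_linear([p[0],p[1],p[2]+.09],speed=.08)
q=p+np.array([0,0,.17])-ux*.09
bot.move_linear(list(q),speed=.12); bot.sleep(.2); rd("up")
for n in ("side","top","wrist"):
    f=imaging.grab_frame(n);np.savez(f"pics/11{n}.npz",**f);cv2.imwrite(f"pics/11{n}.png",f["image"][:,:,::-1])
im=np.load("pics/11side.npz")["image"][260:420,160:320,::-1];cv2.imwrite("pics/11s.png",cv2.resize(im,None,fx=3.6,fy=3.6,interpolation=cv2.INTER_CUBIC))
E
```

```text
bal t=31.19 tail=(-50.30,1.04) lat=0.12 th=-0.04 F=[-3.92  1.15  3.82] M=[0.143 0.637 0.063] gap=32.0
False
open t=31.57 tail=(-49.60,0.60) lat=0.06 th=0.03 F=[0.04 0.49 0.04] M=[-0.048  0.039 -0.027] gap=60.0
up t=34.20 tail=(-139.13,169.89) lat=0.45 th=-0.00 F=[-0.    0.6  -0.21] M=[0.038 0.034 0.019] gap=60.1
```

View pics/11s.png

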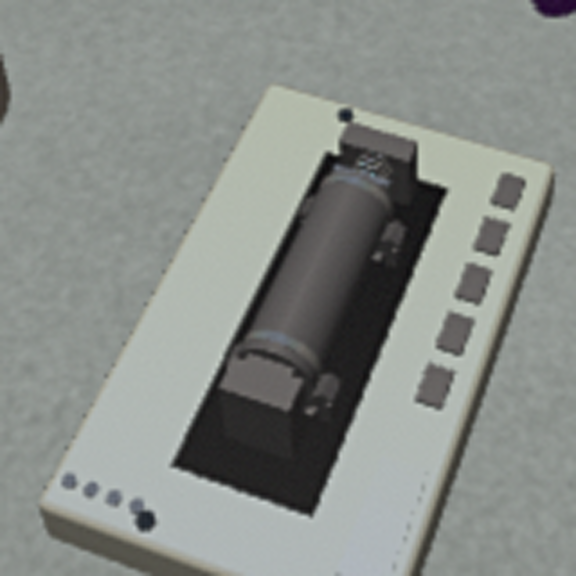

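View pics/11wrist.png

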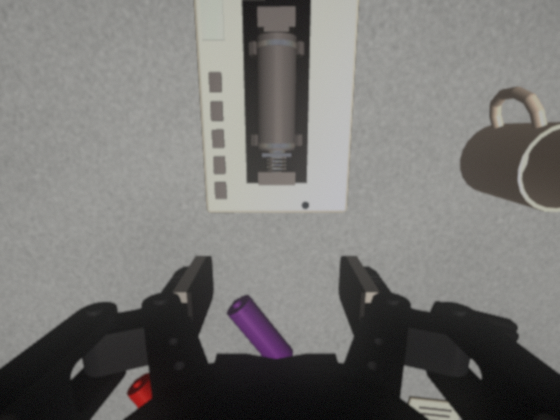

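View pics/11top.png

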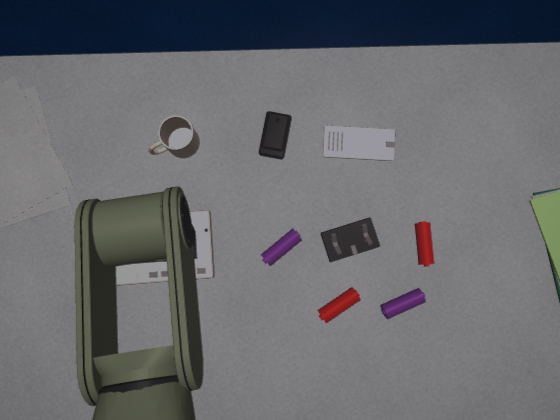

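The cell sits level between the contact block (277,17) and the spring plate (277,146). The mug, mouse and cover are at the same pixels as at the start. One last numeric check before handing in.

```bash
python3 - <<'E'
from h import *
f=dict(np.load("pics/11wrist.npz"));y=np.radians(92.6);ux=np.array([np.cos(y),np.sin(y),0]);uy=np.array([-ux[1],ux[0],0])
for v in (20,26,29,31,33,36,45,60,80,100,120,140,146,150):
    p=np.mean([dep(f,u,v) for u in (275,276,277,278,279)],0)-np.array([.5361,.2484,0]); print(v,np.round(1000*np.array([p@ux,p@uy,p[2]]),1))
b=f["image"][0:200,225:330,::-1];cv2.imwrite("pics/11c.png",np.clip(cv2.resize(b,None,fx=3,fy=3,interpolation=cv2.INTER_CUBIC)*1.8,0,255).astype(np.uint8))
E
```

```text
20 [54.4 -0.3 70.6]
26 [50.  -0.3 71.1]
29 [47.8 -0.3 71.4]
31 [46.5 -0.3 70.7]
33 [44.1 -0.3 74.4]
36 [42.1 -0.3 74.1]
45 [35.5 -0.3 74.4]
60 [24.5 -0.3 74.8]
80 [ 9.5 -0.3 74.4]
100 [-6.  -0.3 74.1]
120 [-22.   -0.4  73.9]
140 [-38.5  -0.4  74.5]
146 [-43.6  -0.4  74. ]
150 [-46.9  -0.4  74.6]
```

View pics/11c.png

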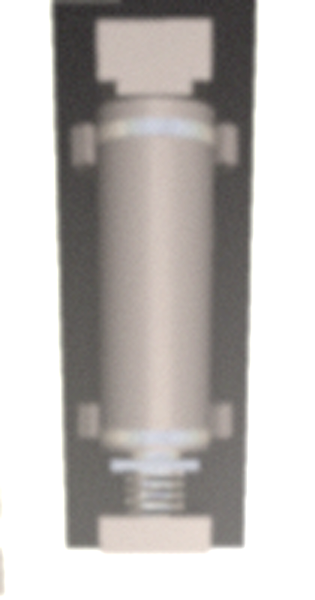

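The cell is level, its front edge about 1.5 mm from the lip face as it should be, with the tail stud on the plate. Handing in.

```bash
python3 - <<'E'
from bench import bot
print(bot.sign_off(), bot.sense()["time_s"])
E
```

```text
the job is handed in; nothing more can be done
the job is handed in; nothing more can be done
```

The grey cell is seated in the bay and released, and I handed the job in at about 34 s on the robot's clock.

- **Loading:** I lifted the cell from the stand and held its nose up 25°. I pushed the tail back against the spring to about 11–12 N, which is 10–11.5 mm of travel. Then I tipped the nose down behind the lip and eased it forward until the force reversed against the fixed contact, and let go there.
- **Gentleness:** The wrist readings never passed about 13 N at any step.
- **Final pictures:** The cell is level, with its top at one height along its length. The front edge of the body sits 1–2 mm from the lip, where about 1.5 mm is expected, and the tail stud rests on the spring plate. The nose stud is hidden under the lip, so I judged it home from this gap and the force reversal.
- **Bystanders:** The mug, mouse and cover looked unmoved in the before and after top views, and the gripper was clear of everything.

Some measurements disagreed:
- **Bay position:** The top camera put the bay about 5 mm from where the wrist camera did. I used the wrist camera, and the cell touched the spring within 1 mm of its prediction.
- **Heights:** Wrist depth heights all read about 1 mm high.
- **Spring travel:** The spring force implied about 1.5 mm less travel than the arm position did.
- **Grip gap:** The gripper read 32 mm on the 34 mm cell, but I saw no slip.

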